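# Stack a serving board and set an espresso service on it

### The job

Put the loose wooden serving board squarely on top of the pile of boards, edges flush, feeling for the top of the pile because its height differs. Then stand the espresso cup in the middle of that board's left half and the lidded sugar pot in the middle of its right half (left and right as seen from the robot), and stand the milk jug on the steel tray midway between its two fixed jars. Set everything down upright without dropping it, and leave the tamper, the big cup and the paper cups where they are.

Things in the scene. Friction and masses are not known exactly. Their poses are not given: they have to be found in the camera images.
- board_mid (a point): the loose wooden serving board, a plain oblong 60 x 170 x 12 mm (x, y, z), 90 g or so, lying flat on the counter in the near row; the point is its centre, 6 mm above its underside. Long side along its y, short side (grasp width 60 mm) along its x, z up; the two ends are alike
- cup_mid (a point): small white open espresso cup without handle, round, rim 60 mm across, narrower at the foot, 58 mm high, upright; the point is on its axis half-way up (29 mm above its foot), z up. Outside about 52 to 60 mm across in its upper half
- pot_mid (a point): white sugar pot with a closed lid and a small knob, one rigid piece, round: straight body 52 mm across from 8 to 42 mm above its foot, foot 42 mm across, 62 mm high with the knob; upright; the point is on its axis 31 mm above its foot, z up
- jug_mid (a point): small stainless milk jug, round, open, 76 mm high, 62 mm across up to 50 mm above its foot and 56 mm at the rim, with a wire handle standing out on its +y side to 53 mm from the axis (between 15 and 65 mm above the foot); upright; the point is on the body's axis 38 mm above its foot, z up
- mat: thin black rubber mat, fixed, 90 x 200 x 3 mm (x, y, z), origin at the centre of its underside. The immovable pile of boards (outline as the loose board) stands centred on it, long side along its y; the pile's top is 39 to 75 mm above the counter, unreported, to be felt. +y is to the robot's left within 0.3 rad: left half's middle at y = +42.5 mm, right half's at -42.5 mm
- tray: flat steel tray, fixed, 85 x 256 x 4 mm (x, y, z), origin at the centre of its underside. At y = +100 and -100 mm stand two white jars with full-width cork lids, fixed to it, 54 mm across, tops 62 mm above the counter. The jug's place is the tray's centre, between the jars
- tamper: bystander: dark steel tamper standing on its 58 mm base, 92 mm high, beyond the mat and tray; origin at the centre of its underside
- bowlcup: bystander: big white cup, 90 mm across, 65 mm high, off to the side; origin at the centre of its underside
- papercups: bystander: brown stack of upright paper cups, 84 mm across, 132 mm high, off to the other side; origin at the centre of its underside
Mind the look-alikes: they are no part of the job. Of the things shaped like the part that bears board_mid, the wooden one is meant. There is more than one size of the mat; the job needs the larger.

How it is judged:
On the way:
1. the loose board lies squarely on the pile, flat, released and at rest (x of board_mid in the frame of mat between -0.01 and 0.01 m and y of board_mid in the frame of mat between -0.012 and 0.012 m and angle between the y axis of board_mid and the y axis of mat, either way round below 0.14 rad and angle between board_mid's own z axis and vertical below 0.06 rad and height (world z) of board_mid above 0.036 m and linear speed of board below 0.02 m/s and angular speed of board below 0.2 rad/s and contact force between the fingers and board below 0.05 N), for 0.2 s.
At the end, for the whole second after the job is handed in: board flat on the pile, within 10 mm across, 12 mm along and 0.14 rad; cup and pot on its left and right halves, within 12 mm across and 15 mm along of the half's middle; jug on the tray within 15 mm each way of its centre; all upright (0.1 rad), released, at rest (x of board_mid in the frame of mat between -0.01 and 0.01 m and y of board_mid in the frame of mat between -0.012 and 0.012 m and angle between the y axis of board_mid and the y axis of mat, either way round below 0.14 rad and angle between board_mid's own z axis and vertical below 0.06 rad and height (world z) of board_mid above 0.036 m and x of cup_mid in the frame of board_mid between -0.012 and 0.012 m and (y of cup_mid in the frame of board_mid between 0.0275 and 0.0575 m or y of cup_mid in the frame of board_mid between -0.0575 and -0.0275 m) and y of cup_mid in the frame of mat above 0.01 m and x of pot_mid in the frame of board_mid between -0.012 and 0.012 m and (y of pot_mid in the frame of board_mid between 0.0275 and 0.0575 m or y of pot_mid in the frame of board_mid between -0.0575 and -0.0275 m) and y of pot_mid in the frame of mat below -0.01 m and z of cup_mid in the frame of board_mid between 0.031 and 0.039 m and z of pot_mid in the frame of board_mid between 0.033 and 0.041 m and x of jug_mid in the frame of tray between -0.015 and 0.015 m and y of jug_mid in the frame of tray between -0.015 and 0.015 m and z of jug_mid in the frame of tray between 0.038 and 0.046 m and angle between each of cup_mid, pot_mid, jug_mid's own z axis and vertical below 0.1 rad and linear speed of each of board, cup, pot, jug below 0.02 m/s and angular speed of each of board, cup, pot, jug below 0.2 rad/s); the robot touches nothing.
It fails at once if a board, cup, pot or jug is dropped (falls freely faster than 0.55 m/s, about 15 mm) ((contact force between each of the arm, the fingers and board below 0.01 N and linear speed of board above 0.55 m/s) or (contact force between each of the arm, the fingers and cup below 0.01 N and linear speed of cup above 0.55 m/s) or (contact force between each of the arm, the fingers and pot below 0.01 N and linear speed of pot above 0.55 m/s) or (contact force between each of the arm, the fingers and jug below 0.01 N and linear speed of jug above 0.55 m/s)).
It fails at once if a bystander (tamper, big cup, paper cups) is moved more than 25 mm (distance of any of tamper, bowlcup, papercups from where it was at the start of the episode above 0.025 m).
It also fails if it takes over 106 s, if anything falls off the work surface, if the arm or the gripper's body presses on something with over 40 N, if the wrist force passes 120 N, or if a joint passes its speed limit or range.

### The arm

A 6-joint arm with a two-finger parallel gripper is mounted at the origin on the work surface. World frame = base frame: x ahead of the robot, y to its left, z up, the work surface at z = 0. Lengths are in m, angles in rad, forces in N, time in s.
With the tool pointing down it reaches from about 0.425 to 0.925 m from the base axis. Payload 12.5 kg.
Tool frame: the origin (TCP) lies on the centre line of the jaws, within the pads' length; the fingertips stand robot.nose_length ahead of it and the grasp point (between the pads) lies 8 mm behind it (robot.nose_length is the distance from the TCP to the fingertips, in m); z points along the fingers, y is the line along which they close (so a half turn about z gives the same grasp; the last joint's range is limited). The gripper opens to 85 mm and grips with 20 to 120 N. Pads are 22 mm wide; open, the fingers measure 114 mm over their backs; the gripper's body (76 mm by 85 mm) begins 54 mm behind the grasp point. The pads swing forward as they close: fully open they stand 13 mm farther back than shut.
Start: joints at [1.153, 0.491, 1.559, -0, 1.092, -0.106], TCP at [0.192, 0.595, 0.242] pointing down, gripper open.
Joint ranges: [-3.1, 3.1], [-0.84, 2.19], [0.05, 2.79], [-1.13, 4.28], [0.06, 2.93], [-2.69, 2.69]. Speed limits (rad/s): [2.22, 2.22, 2.79, 3.14, 3.14, 3.14].

### API

Orientations are given as a rotation vector (axis times angle).
In Python, from workcell import robot gives the robot as it stands.
- The arm moves only by the tool send_rows, never from a script. Its argument "commands" is a list of rows, each a list of 3 entries, a list of its own where there are three numbers: the opening in per cent of the stroke, from 0 (shut) to 100 (fully open), then the shift along the tool's x, y, z in mm, then the turn about the tool's z in rad. In form: [[hand, [x, y, z], spin], ...]. A call has 1 to 12 rows; each row shifts and turns the commanded pose from where the row before left it, along the tool's axes as they then stand; what a row does not reach is not made up. A row lasts 1/8 s, in which the tool goes at most 62.5 mm and 10.7 degrees, less where a joint would pass 70% of its speed; a pose out of reach is approached as far as the arm can. A call is refused whole if a number of a shift passes 62.5 or a number of a turn 0.188, either way. A call with a gripper value outside its range is refused whole. The fingers move at their own pace and stop on an object; "newtons" is the grip in N (left out, the last holds). Time passes only in rows, so rows that do not move let the fingers close. It gives the time, the measured TCP pose, the force, the opening and the grip force at its end, in the units of the state.
- robot.read_state(): the state, without advancing time (a new reading comes with each control period).
- robot.capture(name): name is "scene" or "top"; returns (picture, depth): 400x640x3 uint8, red, green, blue; 400x640 float32, m along the optical axis (not along the pixel's ray), 0 where there is no reading.
- robot.camera_model(name): a dict with "intrinsics" (3x3 intrinsics, pixels), "R" (3x3) and "t" (3): a world point X has camera coordinates R X + t. Camera axes: x right, y down, z forward; pixel columns grow to the right and rows downward; lengths in m; the calibration is good to about 2 mm. A picture is of the moment at which its call begins. camera_model takes no time and is no camera call.
- robot.finish_job(): hands the job in; it is judged then, once.
Trained networks look in the newest picture that a camera, given by its name, has taken for a name from the list of things; names that differ only in an ending like _2 or _b are one class to them, and where a whole thing is asked for, a point or a joint stands for the part that bears it (a point fixed in the world has none). Each returns a list of dicts, best first, with "confidence" (0 to 1); they miss things now and then, are a little off and sometimes report something else, mostly with a low value. They report only what shows in the picture. A call takes as long as a camera call. They do not tell look-alikes from the thing itself.
- robot.spot_in(camera, target): "at" ([x, y, z] in m, in the coordinates of the camera as it stood for that picture, good to about 4 mm: the middle of the surface that is visible of it).
- robot.silhouettes(camera, target): "mask" (400x640 bool, what is visible of it).
The state is a dict: "time_s": time; "joint_positions": joint angles; "dq": joint speeds; "tau": joint torques, N m; "tool_pos": TCP position; "eef_rot": TCP orientation; "contact_force": force on the tool from outside, world axes, zero at the start; "moment": the same for the moment, N m; "gripper_width": finger opening in m; "grasp_force": force on a finger pad.
Only numpy, scipy, OpenCV 4.12 (cv2) and the standard library are available. Lean on these libraries where they do the work, as an engineer would, in place of code of your own. Each camera call takes 0.05 s, during which the arm holds its last target. There are 200 camera calls.

## Working session

There is one attempt and no reset: what is moved stays moved. The work goes in short steps, Python scripts to look and compute and a tool call to move; the robot and the scene stay as the last step left them, time stands still between calls to the robot, and variables do not carry over. Pictures are saved under pics/ and viewed, at most 16 in all, crops included, and the job is handed in when it is done.

Besides the shell and the picture viewer there is one more tool, called after ">>>" as name(argument=value, ...) on one line, values as JSON. send_rows: Moves the arm, as the interface text tells. Its arguments: {"type":"object","properties":{"commands":{"type":"array"},"newtons":{"type":"number"}},"required":["commands"]}

```bash
ls; mkdir -p pics; cat > h.py <<'E'
import numpy as np, cv2
from workcell import robot
def cam(n):
    m=robot.camera_model(n); return np.array(m["intrinsics"]),np.array(m["R"]),np.array(m["t"])
def cloud(n,d):
    K,R,t=cam(n); v,u=np.mgrid[:400,:640]
    P=np.stack([(u-K[0,2])/K[0,0]*d,(v-K[1,2])/K[1,1]*d,d],-1)
    return (P-t)@R
def toworld(n,p):
    K,R,t=cam(n); return R.T@(np.array(p)-t)
def pix(n,X):
    K,R,t=cam(n); c=K@(R@np.array(X)+t); return c[:2]/c[2]
E
python3 - <<'E'
from h import *
s=robot.read_state(); print(s, robot.nose_length)
for n in("scene","top"):
    p,d=robot.capture(n); cv2.imwrite(f"pics/{n}0.png",cv2.cvtColor(p,cv2.COLOR_RGB2BGR)); np.savez(f"{n}0.npz",p=p,d=d)
    print(n,cam(n))
    for o in "board_mid cup_mid pot_mid jug_mid mat tray tamper bowlcup papercups".split():
        for r in robot.spot_in(n,o):
            w=toworld(n,r["at"]); print(o,round(r["confidence"],2),w.round(3),pix(n,w).round())
E
```

```text
pics
{'time_s': 0.0, 'joint_positions': array([ 1.15339250e+00,  4.91579870e-01,  1.55948488e+00, -7.64968983e-06,
        1.09166632e+00, -1.05588312e-01]), 'dq': array([ 0.00012871, -0.00089982,  0.00030692,  0.00036035,  0.00051199,
       -0.0001831 ]), 'tau': array([ 1.33041867e-03, -6.18449020e+01, -2.61594182e+01, -7.61265210e-05,
        3.94197719e-03,  3.15852390e-05]), 'tool_pos': array([0.19162483, 0.59466684, 0.24170291]), 'eef_rot': array([-4.87766567e-01, -3.10320435e+00,  1.73001617e-03]), 'contact_force': array([-0.45305019, -0.61603952,  0.17175718]), 'moment': array([-0.00249298,  0.02413661,  0.02971114]), 'grasp_force': 0.0, 'gripper_width': 0.08532191009276381} 0.011
scene (array([[409.23256724,   0.        , 321.13527599],
       [  0.        , 409.23256724, 193.55189583],
       [  0.        ,   0.        ,   1.        ]]), array([[-0.27817676,  0.96037647,  0.0171675 ],
       [ 0.77421329,  0.23476084, -0.58777643],
       [-0.56851691, -0.15021444, -0.80884124]]), array([ 0.17759833, -0.36175231,  1.51301827]))
board_mid 0.87 [ 0.246 -0.278  0.013] [275. 12
[... 809 characters left out ...]
6053]]), array([-0.01359671,  0.51294272,  1.39232933]))
board_mid 0.91 [ 0.228 -0.283  0.006] [392. 273.]
board_mid 0.61 [ 0.431 -0.12   0.013] [346. 220.]
board_mid 0.6 [ 0.288 -0.523  0.009] [455. 255.]
cup_mid 0.6 [0.432 0.309 0.027] [233. 223.]
pot_mid 0.53 [ 0.418 -0.313  0.048] [399. 221.]
jug_mid 0.78 [0.414 0.111 0.02 ] [286. 227.]
mat 0.92 [ 0.813 -0.231  0.   ] [369. 126.]
mat 0.83 [ 0.609 -0.17   0.003] [357. 175.]
tray 0.8 [0.626 0.149 0.   ] [276. 174.]
tamper 0.7 [ 0.788 -0.012  0.02 ] [315. 132.]
tamper 0.65 [0.412 0.11  0.016] [286. 227.]
tamper 0.62 [0.432 0.313 0.029] [232. 223.]
bowlcup 0.73 [ 0.606 -0.44   0.025] [427. 172.]
papercups 0.59 [0.553 0.423 0.128] [195. 187.]
```

```bash
python3 - <<'E'
from h import *
a=cv2.imread("pics/scene0.png");b=cv2.imread("pics/top0.png")
cv2.imwrite("pics/a1.png",cv2.resize(a[90:340,130:550],(800,476),interpolation=cv2.INTER_CUBIC))
cv2.imwrite("pics/b1.png",cv2.resize(b[80:300,160:500],(800,518),interpolation=cv2.INTER_CUBIC))
for n in("scene","top"):
    z=np.load(n+"0.npz"); C=cloud(n,z["d"]); ok=(z["d"]>0)&(abs(C[...,0]-.55)<.35)&(abs(C[...,1])<.45)&(abs(C[...,2])<.03)
    q=C[ok]; print(n,ok.sum(),np.median(q[:,2]),np.percentile(q[:,2],[10,90]))
E
```

```text
scene 61434 0.0010455751920729994 [-0.00159901  0.00435053]
top 38340 -0.00117625761036857 [-0.0055033   0.00381922]
```

View pics/a1.png

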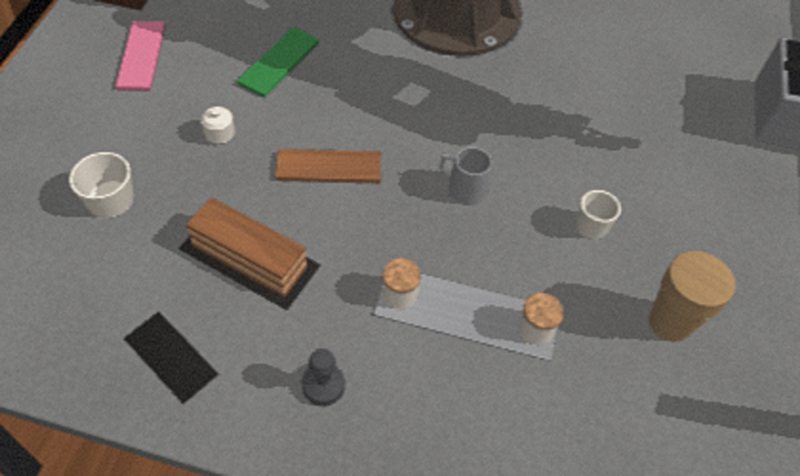

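View pics/b1.png

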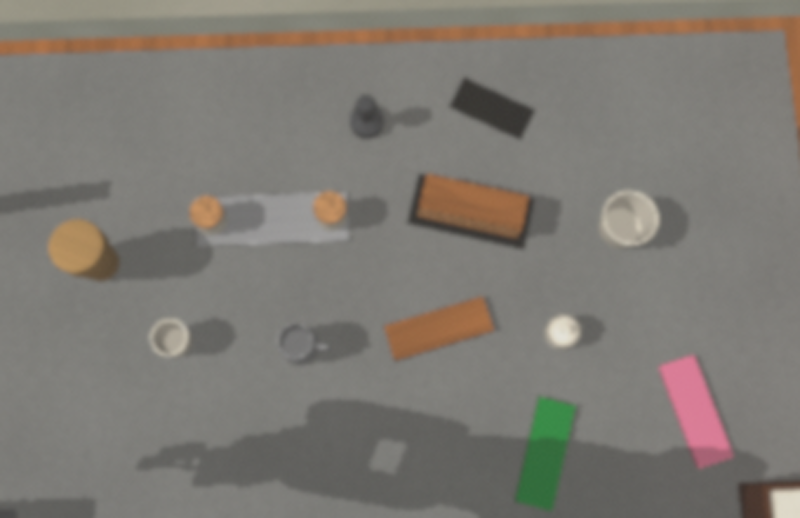

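Wooden board: top (346,220), the candidates green (392,273) and pink (455,255) are look-alikes. The mat with the pile, at top (357,175), is larger than the bare mat (369,126). The two cameras differ by ~15 mm in x, so I'll check both against the gripper.

```bash
python3 - <<'E'
from h import *
s=robot.read_state()
for n in("scene","top"):
    z=np.load(n+"0.npz"); C=cloud(n,z["d"]); hsv=cv2.cvtColor(z["p"],cv2.COLOR_RGB2HSV)
    print(n,"tcp pix",pix(n,s["tool_pos"]), "base",pix(n,[0,0,0]))
    for o in "board_mid cup_mid pot_mid jug_mid mat tray tamper bowlcup papercups".split():
        for r in robot.silhouettes(n,o):
            m=r["mask"]&(z["d"]>0); q=C[m]
            if len(q)<20: continue
            rc=cv2.minAreaRect((q[:,:2]*1000).astype(np.float32))
            print(o,round(r["confidence"],2),m.sum(),"rect",np.round(rc[0],1),np.round(rc[1],1),round(rc[2],1),"z pct",np.percentile(q[:,2],[5,50,95]).round(3),"pix",np.argwhere(m).mean(0)[::-1].round())
p=np.load("scene0.npz")["p"];q=np.load("top0.npz")["p"]
cv2.imwrite("pics/c1.png",cv2.cvtColor(np.vstack([cv2.resize(p[60:260,440:640],(400,400)),]),cv2.COLOR_RGB2BGR))
t=pix("top",s["tool_pos"]);print(t)
cv2.imwrite("pics/c2.png",cv2.cvtColor(np.hstack([cv2.resize(p[60:260,440:640],(400,400)),cv2.resize(q[200:400,60:260],(400,400))]),cv2.COLOR_RGB2BGR))
E
```

```text
scene tcp pix [577.11825035 114.49780436] base [369.17106161  95.70719094]
board_mid 0.8 672 rect [ 295.5 -523.8] [175.4  66.1] 15.8 z pct [0.005 0.012 0.016] pix [204. 119.]
board_mid 0.66 684 rect [ 234.7 -281.5] [ 73.3 175.1] 73.3 z pct [0.005 0.012 0.016] pix [276. 122.]
board_mid 0.56 917 rect [ 441.7 -119.8] [ 65.1 169.7] 14.9 z pct [0.007 0.012 0.016] pix [302. 177.]
cup_mid 0.69 418 rect [435.3 309.3] [55.2 57.8] 65.6 z pct [0.009 0.038 0.059] pix [443. 202.]
pot_mid 0.85 282 rect [ 429.5 -312.8] [44.9 49.8] 25.7 z pct [0.005 0.043 0.06 ] pix [245. 156.]
jug_mid 0.82 613 rect [389.7  97.3] [126.1  85.1] 0.7 z pct [0.005 0.047 0.076] pix [376. 181.]
mat 0.92 523 rect [ 640.7 -183. ] [203.6  88.8] 75.9 z pct [0.    0.003 0.007] pix [264. 235.]
tray 0.73 2730 rect [634.5 153.3] [ 89.6 254.7] 0.7 z pct [0.002 0.006 0.064] pix [376. 253.]
tamper 0.74 462 rect [807.   -8.3] [46.6 54.9] 26.2 z pct [0.01  0.024 0.092] pix [300. 290.]
bowlcup 0.76 864 rect [ 602.  -428.7] [90.1 87.2] 47.9 z pct [0.005 0.039 0.065] pix [184. 186.]
papercups 0.72 1474 rect [520.3 445.1] [ 82.5 184.9] 79
[... 819 characters left out ...]
g_mid 0.6 281 rect [418.4 112.2] [74.1 68.8] 33.9 z pct [-0.002  0.008  0.076] pix [286. 226.]
mat 0.85 256 rect [ 630.4 -182.7] [197.6  85.8] 74.7 z pct [-0.004  0.001  0.007] pix [357. 175.]
mat 0.6 460 rect [ 813.8 -229.4] [134.6  63.5] 62.2 z pct [-0.005 -0.     0.005] pix [369. 126.]
mat 0.55 189 rect [789.5 -13.5] [45.6 52.9] 3.8 z pct [0.009 0.023 0.091] pix [316. 130.]
tray 0.56 1369 rect [632.7 148.4] [ 89.4 252.9] 0.2 z pct [-0.002  0.004  0.062] pix [275. 173.]
tamper 0.57 166 rect [794.7 -16.5] [49.4 55.2] 23.8 z pct [0.016 0.024 0.091] pix [316. 129.]
bowlcup 0.82 468 rect [ 594.2 -442.1] [107.4  87.2] 76.9 z pct [-0.001  0.021  0.064] pix [427. 174.]
[123.85899486 293.77737751]
```

View pics/c2.png

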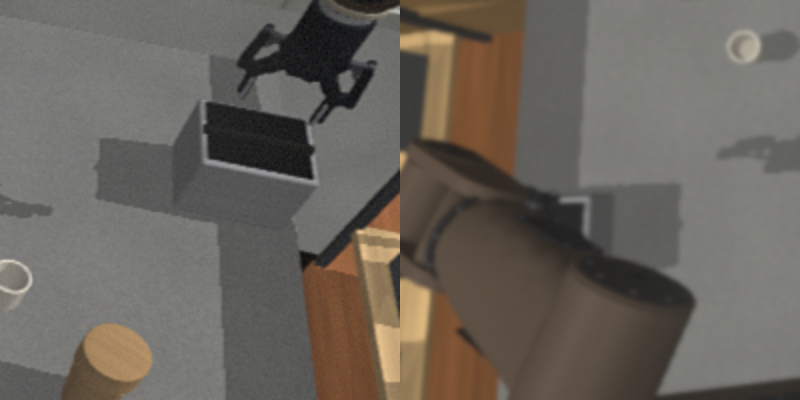

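Tool axes: z points down, x sits at the tool-y heading + 90°. I raise the tool and turn its y axis to the board's short side (heading about 0.26 rad), then travel.

>>> send_rows(commands=[[100,[0,0,-30],0],[100,[0,0,0],0.166],[100,[0,0,0],0.166],[100,[0,0,0],0.166],[100,[0,0,0],0.166],[100,[0,0,0],0.166],[100,[0,0,0],0.168],[100,[0,0,0],0]], newtons=40)

```text
time_s: 2.9
tool_pos: [0.1917, 0.5949, 0.2723]
eef_rot: [-1.912, -2.493, -0.0]
contact_force: [0.1, -0.0, 0.1]
gripper_width: 0.0855
grasp_force: 0.0
```

```bash
cat >> h.py <<'E'
from scipy.spatial.transform import Rotation as Ro
def st():
    s=robot.read_state(); R=Ro.from_rotvec(s["eef_rot"]).as_matrix()
    return s,R,np.arctan2(R[1,1],R[0,1])
def go(x,y,z,th=None):
    """prints shift in tool axes (after the turn) to reach the target, and the turn"""
    s,R,a=st(); b=a if th is None else th
    d=np.array([x,y,z])-s["tool_pos"]; ty=np.array([np.cos(b),np.sin(b)]); tx=np.array([-ty[1],ty[0]])
    print("t",round(s["time_s"],2),"pos",s["tool_pos"].round(4),"th",round(a,4),"spin",round(a-b,4),"mm",(1e3*np.array([d[:2]@tx,d[:2]@ty,-d[2]])).round(1),"q",s["joint_positions"].round(2),"w",round(s["gripper_width"],4),"F",s["contact_force"].round(1),round(s["grasp_force"],1))
E
python3 - <<'E'
from h import *
go(.45,.25,.22); go(.439,-.12,.1,.26)
for n in("scene","top"):
    z=np.load(n+"0.npz"); C=cloud(n,z["d"])
    a=(z["d"]>0)&(np.hypot(C[...,0]-.637,C[...,1]+.183)<.11)&(C[...,2]>.03)
    q=C[a]; zt=np.percentile(q[:,2],90); q=q[q[:,2]>zt-.007]
    rc=cv2.minAreaRect((q[:,:2]*1000).astype(np.float32)); print(n,"pile top",np.median(q[:,2]),rc,len(q), np.median(q,0))
    for y in(.05,.25):
        a=(z["d"]>0)&(np.hypot(C[...,0]-.635,C[...,1]-y)<.05)&(C[...,2]>.056)
        q=C[a];print("jar",cv2.minEnclosingCircle((q[:,:2]*1000).astype(np.float32)),np.median(q,0).round(4))
    for nm,x,y,h in(("cup",.432,.308,.05),("jug",.416,.11,.068),("pot",.425,-.314,.036)):
        a=(z["d"]>0)&(np.hypot(C[...,0]-x,C[...,1]-y)<.06)&(C[...,2]>h)
        q=C[a];print(nm,cv2.minEnclosingCircle((q[:,:2]*1000).astype(np.float32)),np.median(q,0).round(4))
E
```

```text
t 2.9 pos [0.1917 0.5949 0.2723] th 0.2621 spin 0.0 mm [-400.   160.1   52.3] q [ 1.15  0.46  1.52 -0.    1.16  0.89] w 0.0855 F [ 0.1 -0.   0.1] 0.0
t 2.9 pos [0.1917 0.5949 0.2723] th 0.2621 spin 0.0021 mm [-754.4   55.2  172.3] q [ 1.15  0.46  1.52 -0.    1.16  0.89] w 0.0855 F [ 0.1 -0.   0.1] 0.0
scene pile top 0.06106995250558112 ((638.6276245117188, -180.99087524414062), (171.65542602539062, 61.86814880371094), 74.73602294921875) 1151 [ 0.64062987 -0.17737892  0.06106995]
jar ((636.1001586914062, 53.52175521850586), 28.20828628540039) [0.6396 0.0534 0.0627]
jar ((635.20068359375, 252.16207885742188), 27.41793441772461) [0.6373 0.2525 0.0629]
cup ((434.58868408203125, 310.01715087890625), 30.540172576904297) [0.4305 0.3092 0.0575]
jug ((418.6532287597656, 106.58689880371094), 31.750656127929688) [0.4313 0.1098 0.0741]
pot ((426.6561279296875, -314.7758483886719), 26.127243041992188) [ 0.4331 -0.3108  0.0482]
top pile top 0.05973715943595741 ((632.6414184570312, -183.75869750976562), (169.930908203125, 60.378700256347656), 74.08040618896484) 566 [ 0.63261754 -0.1859397   0.05973716]
jar ((631.2395629882812, 51.50235366821289), 26.67530059814453) [0.631  0.0501 0.0605]
jar ((630.6444091796875, 248.33811950683594), 27.399410247802734) [0.6293 0.2505 0.0607]
cup ((428.4159240722656, 306.94146728515625), 30.00271224975586) [0.4285 0.3107 0.0556]
jug ((413.8349914550781, 106.79632568359375), 29.113597869873047) [0.4103 0.1063 0.075 ]
pot ((420.8724670410156, -318.24066162109375), 26.457746505737305) [ 0.4197 -0.3162  0.0477]
```

>>> send_rows(commands=[[100,[-50,20,4],0],[100,[-50,20,4],0],[100,[-50,20,4],0],[100,[-50,20,4],0],[100,[-50,20,4],0],[100,[-50,20,4],0],[100,[-50,20,4],0],[100,[-50,20,4],0],[85,[-50,-15,10],0],[85,[-50,-15,10],0],[85,[-50,-15,15],0],[85,[-50,-15,15],0]])

```text
time_s: 4.4
tool_pos: [0.4431, 0.0394, 0.1902]
eef_rot: [1.907, 2.496, 0.001]
contact_force: [2.0, 0.6, 0.5]
gripper_width: 0.0726
grasp_force: 0.0
```

>>> send_rows(commands=[[85,[-50,-15,20],0],[85,[-50,-15,20],0],[85,[-50,-15,20],0],[85,[0,0,10],0],[85,[0,0,0],0]])

```text
time_s: 5.03
tool_pos: [0.4381, -0.1152, 0.1198]
eef_rot: [-1.91, -2.492, 0.0]
contact_force: [0.4, 0.1, -0.3]
gripper_width: 0.0726
grasp_force: 0.0
```

```bash
python3 - <<'E'
from h import *
go(.439,-.12,.04,.26)
p,d=robot.capture("scene"); q,e=robot.capture("top")
cv2.imwrite("pics/d1.png",cv2.cvtColor(np.hstack([cv2.resize(p[110:210,250:350],(400,400)),cv2.resize(q[170:270,300:400],(400,400))]),cv2.COLOR_RGB2BGR))
E
```

```text
t 5.03 pos [ 0.4381 -0.1152  0.1198] th 0.2627 spin 0.0027 mm [-4.9 -0.3 79.8] q [-0.4   0.44  2.1   0.    0.6  -0.67] w 0.0726 F [ 0.4  0.1 -0.3] 0.0
```

View pics/d1.png

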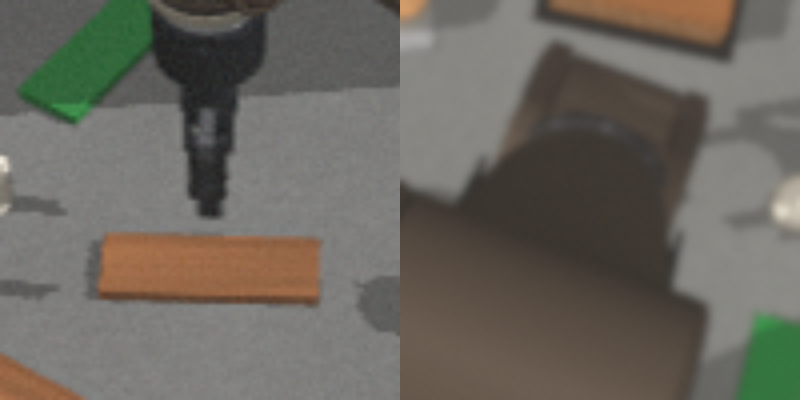

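The gripper hangs over the wooden board (scene crop (210,265)) with its jaws across the short side. Descending.

>>> send_rows(commands=[[97,[-5,0,40],0],[97,[0,0,40],0],[97,[0,0,15],0],[97,[0,0,7],0],[97,[0,0,5],0],[97,[0,0,0],0]])

```text
time_s: 5.88
tool_pos: [0.4399, -0.1201, 0.0137]
eef_rot: [1.912, 2.492, 0.0]
contact_force: [-0.1, -0.5, 0.0]
gripper_width: 0.0823
grasp_force: 0.0
```

>>> send_rows(commands=[[50,[0,0,0],0],[40,[0,0,0],0],[40,[0,0,0],0],[40,[0,0,0],0],[40,[0,0,0],0]], newtons=40)

```text
time_s: 6.5
tool_pos: [0.4399, -0.1204, 0.0141]
eef_rot: [1.913, 2.491, 0.001]
contact_force: [-1.1, 1.2, 9.7]
gripper_width: 0.0581
grasp_force: 40.5
```

```bash
python3 - <<'E'
from h import *
go(.439,-.12,.013,.26)
E
```

```text
t 6.5 pos [ 0.4399 -0.1204  0.0141] th 0.2609 spin 0.0009 mm [ 0.6 -0.7  1.1] q [-0.41  0.66  2.15  0.    0.33 -0.67] w 0.0581 F [-1.1  1.2  9.7] 40.5
```

>>> send_rows(commands=[[40,[0,0,-2],0],[40,[0,0,-10],0],[40,[0,0,-30],0],[40,[0,0,-50],0],[40,[0,0,-40],0],[40,[0,0,0],0],[40,[0,0,0],0]])

```text
time_s: 7.38
tool_pos: [0.4393, -0.1202, 0.1451]
eef_rot: [-1.913, -2.491, -0.0]
contact_force: [-0.6, -0.6, -1.4]
gripper_width: 0.0578
grasp_force: 43.4
```

```bash
python3 - <<'E'
from h import *
p,d=robot.capture("scene")
go(.6356,-.1824,.13,-.265)
s,R,a=st(); C=cloud("scene",d); hsv=cv2.cvtColor(p,cv2.COLOR_RGB2HSV)
for r in robot.silhouettes("scene","board_mid"):
    q=C[r["mask"]&(d>0)]
    rc=cv2.minAreaRect((q[:,:2]*1000).astype(np.float32)); print(r["confidence"],rc,np.percentile(q[:,2],[5,50,95]))
cv2.imwrite("pics/e1.png",cv2.cvtColor(cv2.resize(p[90:240,220:370],(600,600)),cv2.COLOR_RGB2BGR))
E
```

```text
t 7.42 pos [ 0.4392 -0.1201  0.1446] th 0.2609 spin 0.5259 mm [ -8.6 205.9  14.6] q [-0.41  0.4   2.07  0.    0.67 -0.67] w 0.0582 F [-0.3  0.1 -1.5] 43.4
0.78 ((287.66387939453125, -526.882568359375), (191.16036987304688, 67.87118530273438), 15.287978172302246) [0.0041811  0.01180755 0.01544585]
0.72 ((401.51031494140625, -142.763427734375), (198.28453063964844, 204.53395080566406), 11.650997161865234) [0.00313519 0.14299262 0.14604228]
0.6 ((241.99972534179688, -278.7987365722656), (63.127864837646484, 163.88082885742188), 73.76583099365234) [0.00558208 0.01211991 0.01600754]
```

View pics/e1.png

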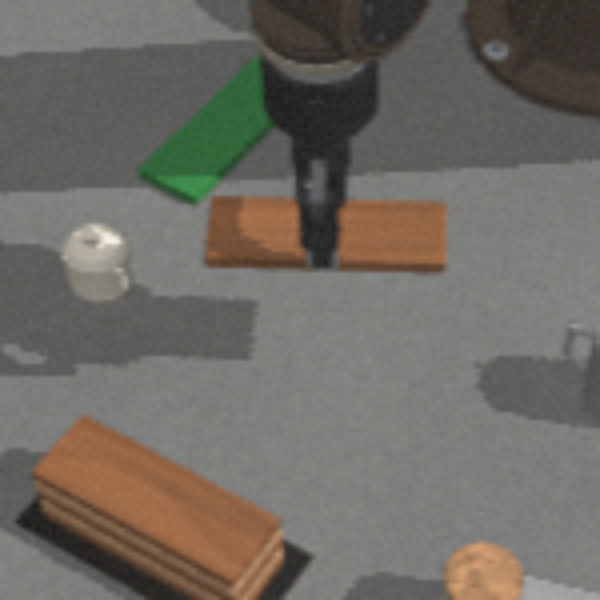

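Board held level and centred (crop (325,235)). Next: turn and go over the pile.

>>> send_rows(commands=[[40,[0,0,0],0.175],[40,[0,0,0],0.175],[40,[0,0,0],0.176],[40,[-2,40,0],0],[40,[-2,40,0],0],[40,[-2,40,0],0],[40,[-2,40,0],0],[40,[-1,46,0],0],[40,[0,0,20],0],[40,[0,0,20],0],[40,[0,0,10],0],[40,[0,0,0],0]])

```text
time_s: 8.98
tool_pos: [0.6357, -0.1828, 0.094]
eef_rot: [-2.494, -1.907, 0.002]
contact_force: [0.5, -0.7, -0.6]
gripper_width: 0.058
grasp_force: 43.4
```

```bash
python3 - <<'E'
from h import *
go(.6356,-.1824,.0735,-.265)
p,d=robot.capture("scene"); q,e=robot.capture("top")
cv2.imwrite("pics/f1.png",cv2.cvtColor(np.hstack([cv2.resize(p[190:290,210:310],(400,400)),cv2.resize(q[120:220,310:410],(400,400))]),cv2.COLOR_RGB2BGR))
E
```

```text
t 8.97 pos [ 0.6357 -0.1828  0.094 ] th -0.265 spin -0.0 mm [ 0.4 -0.2 20.5] q [-0.38  0.71  1.59  0.    0.85 -0.11] w 0.058 F [ 0.5 -0.7 -0.6] 43.4
```

View pics/f1.png

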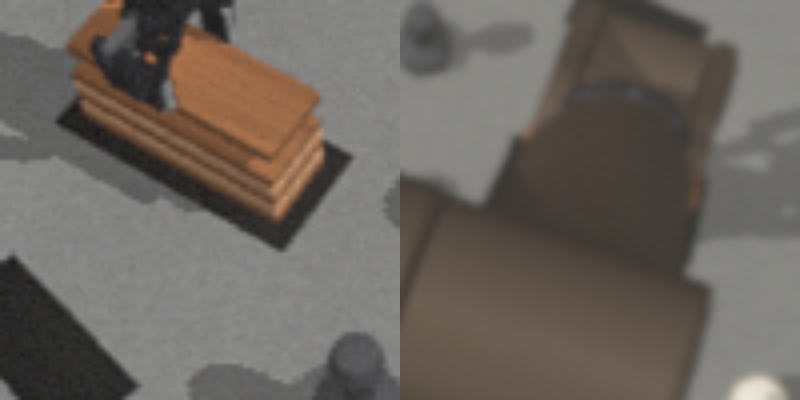

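The board hovers aligned about 20 mm over the pile. Now I feel downward.

>>> send_rows(commands=[[40,[0,0,7],0],[40,[0,0,5],0],[40,[0,0,2],0],[40,[0,0,2],0],[40,[0,0,0],0]])

```text
time_s: 9.7
tool_pos: [0.6361, -0.183, 0.0792]
eef_rot: [-2.495, -1.908, -0.0]
contact_force: [0.2, 0.0, -0.4]
gripper_width: 0.0581
grasp_force: 43.4
```

>>> send_rows(commands=[[40,[0,0,1],0],[40,[0,0,0],0],[40,[0,0,1],0],[40,[0,0,0],0]])

```text
time_s: 10.2
tool_pos: [0.6361, -0.1829, 0.0772]
eef_rot: [-2.495, -1.908, -0.0]
contact_force: [0.6, -0.4, -0.7]
gripper_width: 0.0584
grasp_force: 43.4
```

>>> send_rows(commands=[[40,[0,0,1],0],[40,[0,0,0],0],[40,[0,0,1],0],[40,[0,0,0],0]])

```text
time_s: 10.7
tool_pos: [0.6361, -0.1829, 0.0752]
eef_rot: [-2.495, -1.909, 0.0]
contact_force: [-0.1, 0.3, -0.9]
gripper_width: 0.0585
grasp_force: 43.4
```

>>> send_rows(commands=[[40,[0,0,1],0],[40,[0,0,0],0]])

```text
time_s: 10.95
tool_pos: [0.6362, -0.183, 0.0748]
eef_rot: [2.495, 1.908, 0.0]
contact_force: [-1.7, 0.7, 4.7]
gripper_width: 0.0582
grasp_force: 44.0
```

Contact (+4.7 N). Release and rise.

>>> send_rows(commands=[[85,[0,0,0],0],[97,[0,0,0],0],[97,[0,0,0],0],[97,[0,0,-10],0],[97,[0,0,-30],0],[97,[0,0,-60],0],[97,[0,-50,-50],0],[97,[0,-60,0],0],[97,[0,-60,0],0],[97,[0,0,0],0]])

```text
time_s: 12.2
tool_pos: [0.4744, -0.1387, 0.2196]
eef_rot: [-2.495, -1.908, 0.0]
contact_force: [0.1, -0.2, 0.0]
gripper_width: 0.0827
grasp_force: 0.0
```

```bash
cat > look.py <<'E'
from h import *
def rects(n,nm=""):
    p,d=robot.capture(n); C=cloud(n,d)
    a=(d>0)&(np.hypot(C[...,0]-.637,C[...,1]+.183)<.11)&(C[...,2]>.03)
    q=C[a]; zt=np.median(q[q[:,2]>.064,2]); print("top z",zt)
    for lo,hi in((.064,.08),(.03,.058)):
        k=q[(q[:,2]>lo)&(q[:,2]<hi)]
        if len(k)>20: print(n,lo,cv2.minAreaRect((k[:,:2]*1000).astype(np.float32)),len(k))
    k=(d>0)&(np.hypot(C[...,0]-.637,C[...,1]+.183)<.13)&(C[...,2]<.02)&(cv2.cvtColor(p,cv2.COLOR_RGB2GRAY)<50)
    return p,d
E
python3 - <<'E'
from look import *
go(.43,-.315,.2,0)
p,d=rects("scene"); q,e=rects("top")
cv2.imwrite("pics/g1.png",cv2.cvtColor(np.hstack([cv2.resize(p[190:290,210:310],(400,400),interpolation=2),cv2.resize(q[125:225,305:405],(400,400),interpolation=2)]),cv2.COLOR_RGB2BGR))
E
```

```text
t 12.2 pos [ 0.4744 -0.1387  0.2196] th -0.2651 spin -0.2651 mm [-176.3  -44.4   19.6] q [-0.42  0.33  1.9   0.    0.91 -0.15] w 0.0827 F [ 0.1 -0.2  0. ] 0.0
top z 0.07331681953208752
scene 0.064 ((637.9547729492188, -180.23580932617188), (170.74301147460938, 61.9062385559082), 74.38671875) 1206
scene 0.03 ((666.2305297851562, -177.94168090820312), (54.9968376159668, 177.00048828125), 4.4899678230285645) 300
top z 0.0706920924157731
top 0.064 ((635.4867553710938, -184.49464416503906), (170.63665771484375, 58.45014190673828), 77.64337158203125) 298
```

View pics/g1.png

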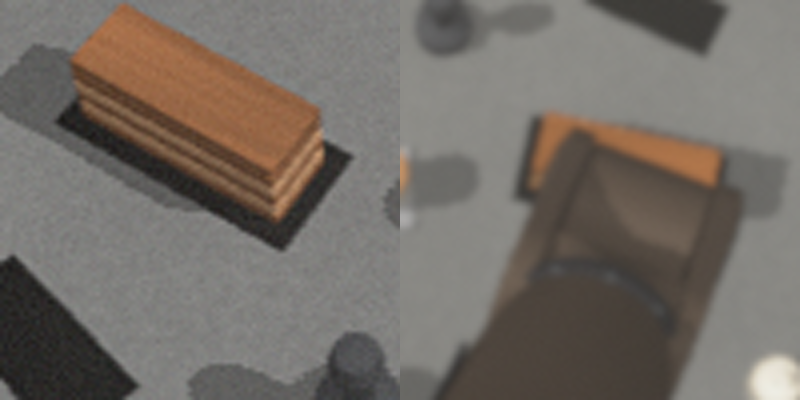

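The board lies flush on the pile (scene crop (200,85)), 1 mm from the pile's measured centre. Now the pot.

```bash
python3 - <<'E'
from h import *
go(.424,-.317,.09,-.265)
E
```

```text
t 12.3 pos [ 0.4781 -0.1402  0.2196] th -0.2652 spin -0.0002 mm [-184.8   -5.9  129.6] q [-0.42  0.34  1.89  0.    0.91 -0.15] w 0.0829 F [-0.   0.1  0.1] 0.0
```

>>> send_rows(commands=[[97,[-46,-2,5],0],[97,[-46,-2,15],0],[97,[-46,-1,30],0],[97,[-46,-1,40],0],[97,[0,0,40],0],[97,[0,0,0],0],[97,[0,0,0],0]])

```text
time_s: 13.18
tool_pos: [0.4247, -0.3163, 0.0894]
eef_rot: [2.494, 1.909, 0.0]
contact_force: [-0.6, -0.5, -0.3]
gripper_width: 0.0827
grasp_force: 0.0
```

```bash
python3 - <<'E'
from h import *
go(.424,-.317,.022,-.265)
p,d=robot.capture("scene")
cv2.imwrite("pics/i1.png",cv2.cvtColor(cv2.resize(p[100:200,190:290],(500,500),interpolation=2),cv2.COLOR_RGB2BGR))
E
```

```text
t 13.18 pos [ 0.4247 -0.3163  0.0894] th -0.2643 spin 0.0007 mm [-0.8 -0.5 67.4] q [-0.76  0.57  1.94  0.    0.63 -0.5 ] w 0.0827 F [-0.6 -0.5 -0.3] 0.0
```

View pics/i1.png

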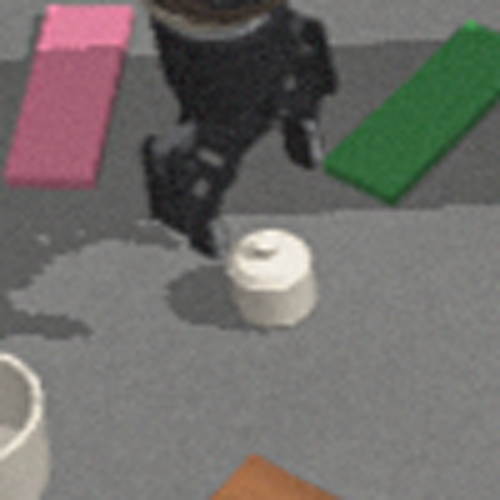

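Pot sits centrally below the jaws (crop (270,265)). Descend and grip.

>>> send_rows(commands=[[97,[-1,0,30],0],[97,[0,0,25],0],[97,[0,0,12],0],[97,[0,0,0],0],[60,[0,0,0],0],[40,[0,0,0],0],[40,[0,0,0],0],[40,[0,0,0],0],[40,[0,0,0],0]], newtons=30)

```text
time_s: 14.35
tool_pos: [0.4238, -0.3173, 0.0226]
eef_rot: [2.494, 1.907, 0.001]
contact_force: [0.7, 0.7, 6.3]
gripper_width: 0.0508
grasp_force: 30.4
```

>>> send_rows(commands=[[40,[0,0,-2],0],[40,[0,0,-10],0],[40,[0,0,-40],0],[40,[0,0,-60],0],[40,[0,0,-20],0],[40,[0,0,0],0]])

```text
time_s: 15.1
tool_pos: [0.4237, -0.3172, 0.1552]
eef_rot: [2.493, 1.907, 0.001]
contact_force: [0.6, 0.0, -2.8]
gripper_width: 0.0505
grasp_force: 32.7
```

```bash
python3 - <<'E'
from h import *
go(.6247,-.2240,.115,-.268)
p,d=robot.capture("scene"); C=cloud("scene",d)
cv2.imwrite("pics/j1.png",cv2.cvtColor(cv2.resize(p[80:180,190:290],(500,500),interpolation=2),cv2.COLOR_RGB2BGR))
E
```

```text
t 15.1 pos [ 0.4237 -0.3172  0.1552] th -0.2649 spin 0.0031 mm [143.1 169.1  40.2] q [-0.77  0.47  1.89  0.    0.78 -0.5 ] w 0.0505 F [ 0.6  0.  -2.8] 32.7
```

View pics/j1.png

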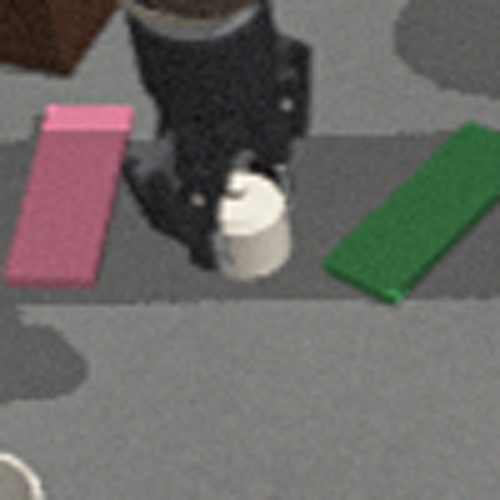

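>>> send_rows(commands=[[40,[36,42,0],0],[40,[36,42,0],0],[40,[36,42,0],0],[40,[35,43,0],0],[40,[0,0,20],0],[40,[0,0,20],0],[40,[0,0,10],0],[40,[0,0,5],0],[40,[0,0,0],0]])

```text
time_s: 16.27
tool_pos: [0.6239, -0.2234, 0.0983]
eef_rot: [-2.495, -1.908, 0.0]
contact_force: [0.7, 0.2, -2.4]
gripper_width: 0.0508
grasp_force: 32.7
```

```bash
python3 - <<'E'
from h import *
go(.6247,-.2240,.0953,-.268)
E
```

```text
t 16.27 pos [ 0.6239 -0.2234  0.0983] th -0.2653 spin 0.0027 mm [-0.4  1.   3. ] q [-0.44  0.7   1.59  0.    0.85 -0.18] w 0.0508 F [ 0.7  0.2 -2.4] 32.7
```

>>> send_rows(commands=[[40,[0,0,1],0],[40,[0,0,1],0],[40,[0,0,1],0],[40,[0,0,0],0]])

```text
time_s: 16.77
tool_pos: [0.624, -0.2232, 0.0955]
eef_rot: [2.495, 1.908, 0.0]
contact_force: [0.5, -0.6, -2.8]
gripper_width: 0.0508
grasp_force: 32.7
```

>>> send_rows(commands=[[40,[0,1,1],0],[40,[0,0,0],0]])

```text
time_s: 17.02
tool_pos: [0.6248, -0.2234, 0.0952]
eef_rot: [-2.495, -1.909, 0.0]
contact_force: [-4.0, 1.8, 4.9]
gripper_width: 0.0504
grasp_force: 33.4
```

>>> send_rows(commands=[[40,[0,0,0.5],0],[40,[0,0,0],0]])

```text
time_s: 17.27
tool_pos: [0.6248, -0.2234, 0.0952]
eef_rot: [2.495, 1.909, -0.0]
contact_force: [-6.1, 1.8, 9.0]
gripper_width: 0.0504
grasp_force: 33.9
```

Contact felt; release, rise and head for the cup.

>>> send_rows(commands=[[40,[0,0,-0.5],0],[80,[0,0,0],0],[97,[0,0,0],0],[97,[0,0,0],0],[97,[0,0,-10],0],[97,[0,0,-40],0],[97,[0,0,-50],0],[97,[0,-50,-10],0],[97,[0,-50,0],0],[97,[0,0,0],0]])

```text
time_s: 18.52
tool_pos: [0.5261, -0.1964, 0.2058]
eef_rot: [-2.496, -1.908, -0.0]
contact_force: [1.0, -1.3, 0.4]
gripper_width: 0.0829
grasp_force: 0.0
```

```bash
python3 - <<'E'
from h import *
go(.4315,.3085,.12,-.265)
p,d=robot.capture("scene"); C=cloud("scene",d)
a=(d>0)&(np.hypot(C[...,0]-.63,C[...,1]+.23)<.05)&(C[...,2]>.108)
q=C[a];print("pot",cv2.minEnclosingCircle((q[:,:2]*1000).astype(np.float32)),len(q),q[:,2].max())
a=(d>0)&(np.hypot(C[...,0]-.637,C[...,1]+.183)<.11)&(C[...,2]>.064)&(C[...,2]<.08)
print("board",cv2.minAreaRect((C[a][:,:2]*1000).astype(np.float32)))
cv2.imwrite("pics/k1.png",cv2.cvtColor(cv2.resize(p[170:290,200:320],(600,600),interpolation=2),cv2.COLOR_RGB2BGR))
E
```

```text
t 18.52 pos [ 0.5261 -0.1964  0.2058] th -0.2653 spin -0.0003 mm [ 462.5 -223.5   85.8] q [-0.47  0.44  1.76  0.    0.94 -0.21] w 0.0829 F [ 1.  -1.3  0.4] 0.0
pot ((618.4549560546875, -219.41217041015625), 34.57876968383789) 457 0.31361434901967544
board ((638.4432373046875, -180.2369384765625), (170.6976318359375, 63.11016082763672), 75.58456420898438)
```

View pics/k1.png

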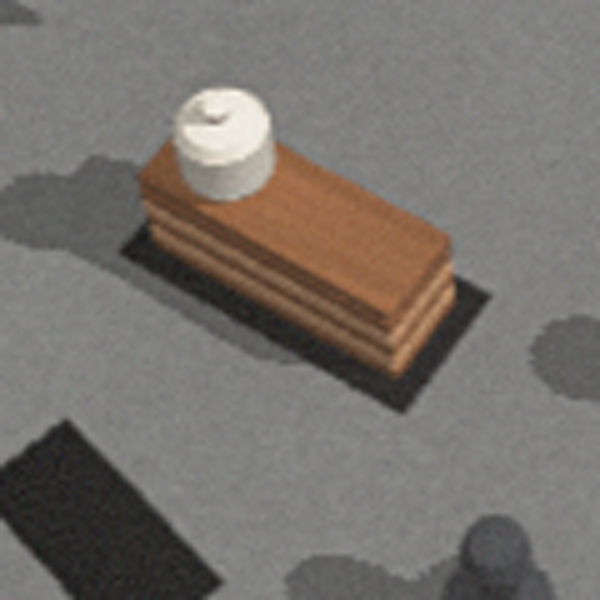

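The pot stands upright on the board's right half (crop (225,145)), board still flush. To the cup.

>>> send_rows(commands=[[97,[46,-22,0],0],[97,[46,-22,0],0],[97,[46,-22,0],0],[97,[46,-22,0],0],[97,[46,-22,0],0],[97,[46,-22,0],0],[97,[46,-22,0],0],[97,[46,-23,0],0],[97,[46,-23,0],0],[97,[48,-23,0],0],[97,[0,0,40],0],[97,[0,0,40],0]])

```text
time_s: 20.08
tool_pos: [0.4351, 0.3086, 0.1239]
eef_rot: [2.494, 1.91, 0.004]
contact_force: [0.6, -0.1, -0.4]
gripper_width: 0.0828
grasp_force: 0.0
```

>>> send_rows(commands=[[97,[0,0,6],0],[97,[0,0,0],0]])

```text
time_s: 20.32
tool_pos: [0.4351, 0.3074, 0.1191]
eef_rot: [2.496, 1.908, 0.001]
contact_force: [0.5, 0.4, -0.5]
gripper_width: 0.0831
grasp_force: 0.0
```

```bash
python3 - <<'E'
from h import *
go(.4315,.3085,.032,-.265)
p,d=robot.capture("scene")
cv2.imwrite("pics/l1.png",cv2.cvtColor(cv2.resize(p[140:240,390:490],(500,500),interpolation=2),cv2.COLOR_RGB2BGR))
E
```

```text
t 20.32 pos [0.4351 0.3074 0.1191] th -0.2652 spin -0.0002 mm [ 0.1 -3.7 87.1] q [0.49 0.53 1.91 0.   0.7  0.76] w 0.0831 F [ 0.5  0.4 -0.5] 0.0
```

View pics/l1.png

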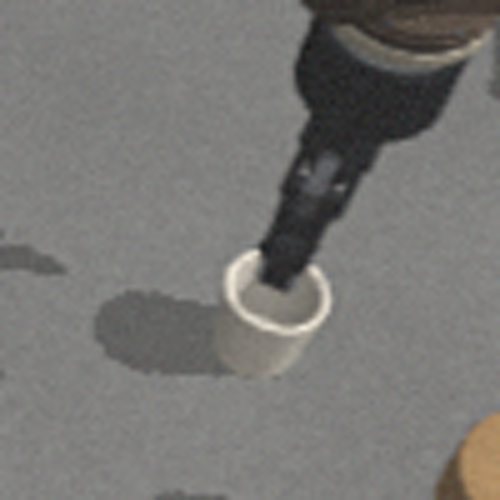

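Cup below the jaws (crop (275,290)); shift -4 mm in y and descend.

>>> send_rows(commands=[[100,[0,-4,30],0],[100,[0,0,12],0],[100,[0,0,10],0],[100,[0,0,15],0],[100,[0,0,14],0],[100,[0,0,6],0],[100,[0,0,0],0]])

```text
time_s: 21.25
tool_pos: [0.4302, 0.308, 0.031]
eef_rot: [-2.495, -1.908, 0.001]
contact_force: [0.4, -0.8, 0.3]
gripper_width: 0.0854
grasp_force: 0.0
```

>>> send_rows(commands=[[60,[0,0,0],0],[40,[0,0,0],0],[40,[0,0,0],0],[40,[0,0,0],0],[40,[0,0,0],0]], newtons=25)

```text
time_s: 21.88
tool_pos: [0.4307, 0.3083, 0.0322]
eef_rot: [2.495, 1.908, 0.002]
contact_force: [0.8, -0.6, 5.8]
gripper_width: 0.0584
grasp_force: 25.8
```

>>> send_rows(commands=[[40,[0,0,-2],0],[40,[0,0,-8],0],[40,[0,0,-20],0],[40,[0,0,-50],0],[40,[0,0,-50],0],[40,[0,0,0],0]])

```text
time_s: 22.62
tool_pos: [0.4314, 0.3087, 0.1651]
eef_rot: [2.495, 1.908, 0.01]
contact_force: [0.1, 0.7, -3.0]
gripper_width: 0.0591
grasp_force: 27.9
```

```bash
python3 - <<'E'
from h import *
go(.6473,-.142,.115,-.268)
p,d=robot.capture("scene"); C=cloud("scene",d)
cv2.imwrite("pics/m1.png",cv2.cvtColor(cv2.resize(p[110:230,390:510],(500,500),interpolation=2),cv2.COLOR_RGB2BGR))
E
```

```text
t 22.62 pos [0.4314 0.3087 0.1651] th -0.2649 spin 0.0031 mm [-377.4  327.6   50.1] q [0.5  0.45 1.88 0.   0.8  0.76] w 0.0591 F [ 0.1  0.7 -3. ] 27.9
```

View pics/m1.png

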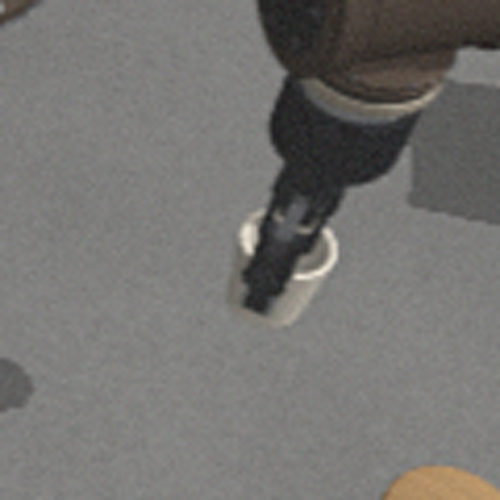

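Cup held upright. Carry it to the left half.

>>> send_rows(commands=[[40,[-37,32,0],0],[40,[-38,33,0],0],[40,[-38,33,0],0],[40,[-38,33,0],0],[40,[-38,33,0],0],[40,[-38,33,0],0],[40,[-38,33,0],0],[40,[-38,33,0],0],[40,[-38,33,0],0],[40,[-36,32,0],0],[40,[0,0,20],0],[40,[0,0,0],0]])

```text
time_s: 24.18
tool_pos: [0.6468, -0.1417, 0.1382]
eef_rot: [-2.492, -1.905, 0.005]
contact_force: [-0.3, 0.1, -0.3]
gripper_width: 0.0584
grasp_force: 27.9
```

>>> send_rows(commands=[[40,[0,0,20],0],[40,[0,0,8],0],[40,[0,0,4],0],[40,[0,0,0],0]])

```text
time_s: 24.68
tool_pos: [0.6482, -0.1415, 0.1097]
eef_rot: [-2.495, -1.909, -0.0]
contact_force: [-0.4, -0.7, -1.3]
gripper_width: 0.0585
grasp_force: 27.9
```

```bash
python3 - <<'E'
from h import *
go(.6473,-.142,.105,-.268)
E
```

```text
t 24.68 pos [ 0.6482 -0.1415  0.1097] th -0.2647 spin 0.0033 mm [-0.8 -0.8  4.7] q [-0.31  0.69  1.58  0.    0.88 -0.05] w 0.0585 F [-0.4 -0.7 -1.3] 27.9
```

>>> send_rows(commands=[[40,[0,-1,1],0],[40,[0,0,1],0],[40,[0,0,1],0],[40,[0,0,0],0]])

```text
time_s: 25.18
tool_pos: [0.6472, -0.1414, 0.1064]
eef_rot: [-2.495, -1.908, -0.0]
contact_force: [0.2, 0.2, -1.6]
gripper_width: 0.0583
grasp_force: 27.9
```

>>> send_rows(commands=[[40,[0,0,1],0],[40,[0,0,0],0]])

```text
time_s: 25.42
tool_pos: [0.6472, -0.1415, 0.1054]
eef_rot: [-2.495, -1.908, -0.0]
contact_force: [-1.0, -0.5, -1.6]
gripper_width: 0.0585
grasp_force: 27.9
```

>>> send_rows(commands=[[40,[0,0,1],0],[40,[0,0,0],0]])

```text
time_s: 25.68
tool_pos: [0.6473, -0.1415, 0.1049]
eef_rot: [2.495, 1.908, 0.001]
contact_force: [-0.8, 0.3, 2.7]
gripper_width: 0.0585
grasp_force: 28.0
```

Contact felt. Release, rise, look, and go on to the jug.

>>> send_rows(commands=[[80,[0,0,0],0],[100,[0,0,0],0],[100,[0,0,0],0],[100,[0,0,-10],0],[100,[0,0,-40],0],[100,[0,0,-50],0],[100,[10,-50,0],0],[100,[10,-50,0],0],[100,[0,0,0],0],[100,[0,0,0],0]])

```text
time_s: 26.92
tool_pos: [0.5567, -0.0962, 0.2054]
eef_rot: [2.494, 1.908, 0.002]
contact_force: [0.7, -0.3, 0.2]
gripper_width: 0.0855
grasp_force: 0.0
```

```bash
python3 - <<'E'
from h import *
go(.4165,.1065,.12,-.265)
E
```

```text
t 26.93 pos [ 0.5567 -0.0962  0.2054] th -0.2649 spin 0.0001 mm [ 158.9 -188.4   85.4] q [-0.29  0.45  1.75  0.    0.94 -0.02] w 0.0855 F [ 0.7 -0.3  0.2] 0.0
```

>>> send_rows(commands=[[100,[40,-47,0],0],[100,[40,-47,0],0],[100,[40,-47,0],0],[100,[39,-47,0],0],[100,[0,0,40],0],[100,[0,0,40],0],[100,[0,0,0],0],[100,[0,0,0],0]])

```text
time_s: 27.92
tool_pos: [0.4173, 0.1067, 0.1253]
eef_rot: [2.496, 1.908, 0.001]
contact_force: [-0.4, -0.7, 0.8]
gripper_width: 0.0849
grasp_force: 0.0
```

```bash
python3 - <<'E'
from h import *
go(.4165,.1065,.03,-.265)
p,d=robot.capture("scene")
cv2.imwrite("pics/n1.png",cv2.cvtColor(np.hstack([cv2.resize(p[120:220,320:420],(390,390),interpolation=2),cv2.resize(p[180:280,210:310],(390,390),interpolation=2)]),cv2.COLOR_RGB2BGR))
C=cloud("scene",d)
a=(d>0)&(np.hypot(C[...,0]-.647,C[...,1]+.142)<.05)&(C[...,2]>.118)&(C[...,2]<.15)
print("cup",cv2.minEnclosingCircle((C[a][:,:2]*1000).astype(np.float32)))
a=(d>0)&(np.hypot(C[...,0]-.625,C[...,1]+.224)<.045)&(C[...,2]>.108)&(C[...,2]<.15)
print("pot",cv2.minEnclosingCircle((C[a][:,:2]*1000).astype(np.float32)))
E
```

```text
t 27.93 pos [0.4173 0.1067 0.1253] th -0.2654 spin -0.0004 mm [-0.3 -0.7 95.3] q [0.1  0.41 2.14 0.   0.59 0.36] w 0.0849 F [-0.4 -0.7  0.8] 0.0
cup ((650.290771484375, -139.3881378173828), 30.289751052856445)
pot ((625.0953369140625, -221.41664123535156), 28.189495086669922)
```

View pics/n1.png

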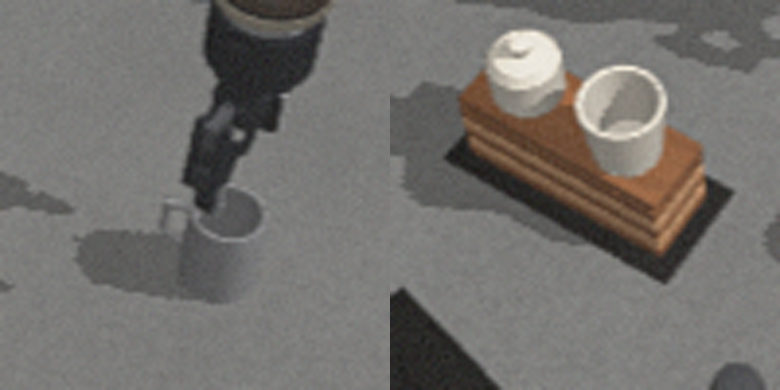

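```bash
python3 - <<'E'
from h import *
for X in([.4165,.1065,.076],[.4165,.1165,.076],[.4265,.1065,.076],[.458,.0957,.127]): print(pix("scene",X))
z=np.load("scene0.npz"); C=cloud("scene",z["d"]); d=z["d"]
a=(d>0)&(np.hypot(C[...,0]-.416,C[...,1]-.11)<.07)&(C[...,2]>.071); q=C[a]
print(q[:,:2].min(0),q[:,:2].max(0),len(q))
for r in robot.spot_in("scene","jug_mid")[:2]: print(r["confidence"],toworld("scene",r["at"]))
E
```

```text
[377.57301028 173.42366181]
[380.92646239 174.20083891]
[376.88778    175.98334823]
[373.13239189 172.16528015]
[0.38967627 0.08211293] [0.44708192 0.13829687] 86
0.71 [0.43574714 0.10810282 0.0464245 ]
```

Cup and pot sit right (±41 mm from board centre, right crop (620,115) and (525,70)). Jug's rim lies about 2 mm further along tool x; descend.

>>> send_rows(commands=[[100,[2,1,30],0],[100,[0,0,15],0],[100,[0,0,15],0],[100,[0,0,20],0],[100,[0,0,15],0],[100,[0,0,0],0]])

```text
time_s: 28.78
tool_pos: [0.4181, 0.1083, 0.0297]
eef_rot: [2.496, 1.908, 0.0]
contact_force: [-0.1, -0.7, -0.7]
gripper_width: 0.0853
grasp_force: 0.0
```

>>> send_rows(commands=[[60,[0,0,0],0],[40,[0,0,0],0],[40,[0,0,0],0],[40,[0,0,0],0],[40,[0,0,0],0]], newtons=35)

```text
time_s: 29.4
tool_pos: [0.4181, 0.1085, 0.0307]
eef_rot: [2.494, 1.908, 0.003]
contact_force: [-0.2, -0.8, 8.7]
gripper_width: 0.0608
grasp_force: 36.1
```

>>> send_rows(commands=[[40,[0,0,-2],0],[40,[0,0,-8],0],[40,[0,0,-20],0],[40,[0,0,-50],0],[40,[0,0,-40],0],[40,[0,0,0],0],[40,[0,0,0],0]])

```text
time_s: 30.28
tool_pos: [0.4173, 0.1084, 0.1493]
eef_rot: [-2.495, -1.908, 0.0]
contact_force: [0.5, -0.6, -2.1]
gripper_width: 0.0601
grasp_force: 39.2
```

```bash
python3 - <<'E'
from h import *
go(.633,.151,.155,-.265)
p,d=robot.capture("scene"); C=cloud("scene",d)
cv2.imwrite("pics/o1.png",cv2.cvtColor(cv2.resize(p[90:210,310:430],(500,500),interpolation=2),cv2.COLOR_RGB2BGR))
E
```

```text
t 30.27 pos [0.4173 0.1084 0.1493] th -0.265 spin 0.0 mm [ 97.6 197.1  -5.7] q [0.1  0.36 2.12 0.   0.66 0.37] w 0.0601 F [ 0.5 -0.6 -2.1] 39.2
```

View pics/o1.png

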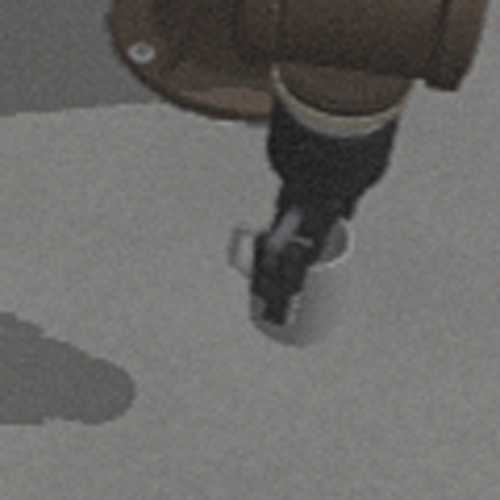

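>>> send_rows(commands=[[40,[19,39,0],0],[40,[20,40,0],0],[40,[20,40,0],0],[40,[20,40,0],0],[40,[19,38,0],0],[40,[0,0,30],0],[40,[0,0,30],0],[40,[0,0,0],0],[40,[0,0,0],0]])

```text
time_s: 31.45
tool_pos: [0.6336, 0.1514, 0.0895]
eef_rot: [-2.495, -1.908, 0.0]
contact_force: [0.4, -0.5, -1.1]
gripper_width: 0.0602
grasp_force: 39.1
```

```bash
python3 - <<'E'
from h import *
go(.633,.151,.042,-.265)
E
```

```text
t 31.45 pos [0.6336 0.1514 0.0895] th -0.265 spin -0.0 mm [-0.5 -0.5 47.5] q [0.13 0.7  1.62 0.   0.82 0.4 ] w 0.0602 F [ 0.4 -0.5 -1.1] 39.1
```

>>> send_rows(commands=[[40,[0,0,25],0],[40,[0,0,15],0],[40,[0,0,6],0],[40,[0,0,3],0],[40,[0,0,1],0],[40,[0,0,0],0]])

```text
time_s: 32.2
tool_pos: [0.6336, 0.1515, 0.0399]
eef_rot: [2.495, 1.908, 0.001]
contact_force: [-0.7, 0.0, -1.8]
gripper_width: 0.0604
grasp_force: 39.1
```

>>> send_rows(commands=[[40,[0,0,1],0],[40,[0,0,1],0],[40,[0,0,1],0],[40,[0,0,0],0]])

```text
time_s: 32.7
tool_pos: [0.6334, 0.1514, 0.0364]
eef_rot: [-2.495, -1.908, 0.0]
contact_force: [-0.7, 0.4, -1.0]
gripper_width: 0.0601
grasp_force: 39.1
```

>>> send_rows(commands=[[40,[0,0,1],0],[40,[0,0,0],0]])

```text
time_s: 32.95
tool_pos: [0.6334, 0.1514, 0.0354]
eef_rot: [-2.495, -1.908, 0.0]
contact_force: [-0.3, 0.4, -1.6]
gripper_width: 0.0603
grasp_force: 39.1
```

>>> send_rows(commands=[[40,[0,0,0.5],0],[40,[0,0,0],0]])

```text
time_s: 33.2
tool_pos: [0.6334, 0.1514, 0.035]
eef_rot: [-2.495, -1.908, -0.0]
contact_force: [0.0, -0.2, -1.6]
gripper_width: 0.06
grasp_force: 39.1
```

>>> send_rows(commands=[[40,[0,0,0.7],0],[40,[0,0,0],0]])

```text
time_s: 33.45
tool_pos: [0.6334, 0.1514, 0.0348]
eef_rot: [2.495, 1.908, 0.0]
contact_force: [-1.5, -1.0, 4.1]
gripper_width: 0.0605
grasp_force: 39.6
```

>>> send_rows(commands=[[40,[0,0,0.5],0],[40,[0,0,0],0]])

```text
time_s: 33.7
tool_pos: [0.6335, 0.1514, 0.0347]
eef_rot: [2.495, 1.908, 0.001]
contact_force: [-3.0, -0.8, 9.6]
gripper_width: 0.06
grasp_force: 40.1
```

Jug on the tray. Release and rise straight up, then a final look.

>>> send_rows(commands=[[80,[0,0,-0.5],0],[100,[0,0,0],0],[100,[0,0,0],0],[100,[0,0,-10],0],[100,[0,0,-30],0],[100,[0,0,-50],0],[100,[0,0,-50],0],[100,[0,-50,-30],0],[100,[0,-50,0],0],[100,[0,-50,0],0],[100,[0,0,0],0],[100,[0,0,0],0]])

```text
time_s: 35.2
tool_pos: [0.4893, 0.1908, 0.2051]
eef_rot: [2.495, 1.908, 0.003]
contact_force: [-0.7, -0.1, -0.4]
gripper_width: 0.0852
grasp_force: 0.0
```

```bash
python3 - <<'E'
from h import *
go(.5,.1,.2)
p,d=robot.capture("scene"); C=cloud("scene",d)
def circ(n,x,y,r,lo,hi):
    a=(d>0)&(np.hypot(C[...,0]-x,C[...,1]-y)<r)&(C[...,2]>lo)&(C[...,2]<hi)
    print(n,cv2.minEnclosingCircle((C[a][:,:2]*1000).astype(np.float32)),C[a][:,2].max())
circ("cup",.647,-.142,.045,.118,.15);circ("pot",.625,-.224,.045,.108,.15)
circ("jug",.636,.153,.045,.070,.1);circ("jarR",.636,.0535,.04,.056,.07);circ("jarL",.636,.252,.04,.056,.07)
a=(d>0)&(np.hypot(C[...,0]-.637,C[...,1]+.183)<.11)&(C[...,2]>.064)&(C[...,2]<.08)
print("board",cv2.minAreaRect((C[a][:,:2]*1000).astype(np.float32)))
cv2.imwrite("pics/z1.png",cv2.cvtColor(cv2.resize(p[130:330,190:450],(780,600),interpolation=2),cv2.COLOR_RGB2BGR))
E
```

```text
t 35.2 pos [0.4893 0.1908 0.2051] th -0.2647 spin 0.0 mm [-84.8  34.1   5.1] q [0.25 0.39 1.85 0.   0.9  0.51] w 0.0852 F [-0.7 -0.1 -0.4] 0.0
cup ((649.763427734375, -139.65576171875), 30.26726722717285) 0.13533635308943365
pot ((626.40869140625, -221.02407836914062), 26.406200408935547) 0.13749658395228928
jug ((633.8677978515625, 147.90402221679688), 33.732765197753906) 0.08471174740489029
jarR ((637.23095703125, 53.317195892333984), 27.619796752929688) 0.06812924910620788
jarL ((634.7691650390625, 252.79275512695312), 27.870512008666992) 0.06810338216755688
board ((638.5486450195312, -180.08718872070312), (171.65667724609375, 64.17399597167969), 74.09345245361328)
```

View pics/z1.png

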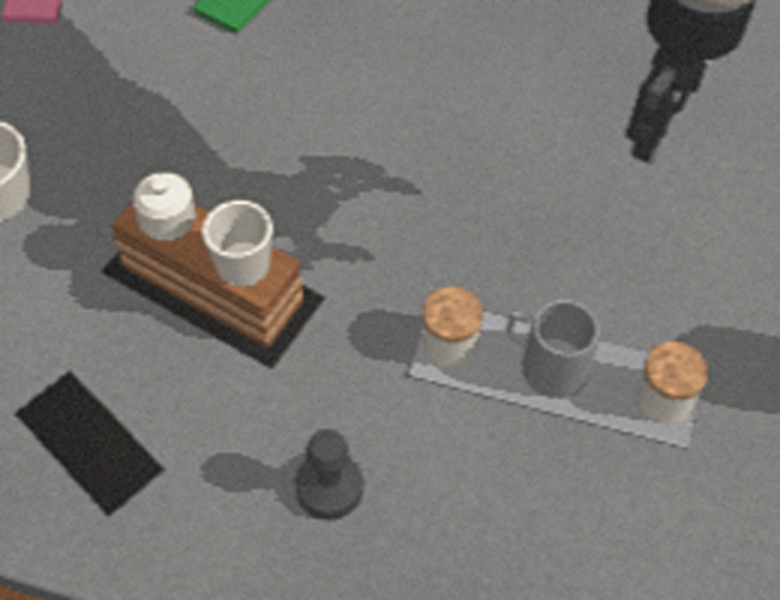

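The picture shows the pot (165,205) and cup (240,240) on the flush board, and the jug (562,345) midway between the jars (452,325) and (672,380). Everything is upright, the bystanders I can see have not moved, and the arm is clear.

```bash
python3 -c "
from workcell import robot
print(robot.finish_job())"
```

```text
the job is handed in; nothing more can be done
None
```

The job is handed in at about 35 s: the wooden board is flush on the pile, the cup is on its left half, the pot on its right half and the jug midway between the tray's jars, all within tolerance in the last camera check; no verdict was returned.

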